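Centre the jar, click the stirrer to speed five, press start

TASK

Get the magnetic stirrer running for the sample jar. With a fingertip push the jar, upright and without gripping or lifting it, to the middle of the round plate, and turn the stepped speed selector by fingertip to speed five, the fifth click from off, leaving it seated in that notch; once both are right, press the wide start key fully down and let go. Do not pinch the selector, do not press the round stop key, and leave everything else on the table where it stands.

Things in the scene. Friction and masses are not known exactly. Their poses are not given: they have to be found in the camera images.
- stirrer: magnetic stirrer, a white box 260 mm (x) by 160 mm (y), fixed; origin at the centre of its underside, x points from the control panel (front, near the robot) to the round plate, y to its left. Rear housing top at z = 65 mm, plate top at 74 mm; the panel slopes down to the front by 12 degrees, z = 65 to 44 mm over x = -35 to -134 mm. A steel rod socket rises to z = 78 mm at x = 118, y = -66 mm
- plate_center (a point): centre of the top face of the round aluminium stirring plate (140 mm in diameter, marked by turned circles 72 and 111 mm in diameter); axes as stirrer; the jar stands on this face
- jar_center (a point): closed amber glass jar with black screw lid, 64 mm in diameter, 75 mm high, about 0.25 kg, on the plate left of its middle; this point is on its axis half-way up (37.5 mm above the plate), z along the axis. Pushed at the side at a third to half its height it slides upright, with some 1 to 4 N
- selector_axis (a point): where the selector's turning axis meets the control panel; z is the turning axis (panel normal), x points up the slope to the plate, y to the left; does not turn. A sprung roller holds each notch: about 0.1 N m (4 to 5 N at 22 mm from the axis) to leave it; from 4 degrees past half-way the knob falls into the next by itself, ahead of the pushing finger
- selector_tip (a point): point on the knob's pointer, 27 mm from the axis, 14 mm above the panel; moves with the knob. The knob is a black bar 9.5 mm thick, reaching 29 mm from the axis on the pointer side (white line on top) and 17 mm on the other, 5 to 24 mm above the panel, on a skirt 38 mm in diameter and 8.5 mm high
- selector (a joint): stepped speed selector, rad, growing clockwise as seen from above; nine notches 30 degrees (0.5236) apart, 0 (off, stop) to 4.189 (speed eight, stop): speed n at n x 0.5236, five at 2.618. At 0 the pointer stands at the white dash, 120 degrees counter-clockwise of selector_axis's x axis; white dots mark the speeds. It starts at off, one or two
- start_key_top (a point): centre of the top face of the start key, a wide grey bar key 30 mm across (y) by 16 mm (x), standing 7.5 mm above the panel left of the selector, the one nearer to the plate; z is the panel normal
- start_key (a joint): start key travel in m, 0 released, 0.004 fully down along the panel normal, springs back; about 4 N fully down, counts from 0.003
- stop_key_top (a point): centre of the top face of the stop key, a round grey key 16 mm in diameter, standing 7.5 mm above the panel, 44 mm in front of the start key; to be left alone
- stop_key (a joint): stop key travel in m, 0 released
- steel_cup: steel cup, 65 mm wide, 66 mm high, on the table right of the stirrer, bystander; origin under its centre
- dropper: white dropper bottle with black tip, 21 mm wide, 66 mm high, on the table left of the stirrer, bystander
- gold_cap: gold-coloured screw cap, 47 mm wide, 19 mm high, on the table left of the stirrer, bystander
- marker: felt marker 140 mm long lying on the table, bystander
- scissors: scissors 202 mm long lying on the table, bystander
- scraper: scraper 115 mm long lying on the table, bystander

How it is judged:
On the way, in this order (a step that is already met when the one before it is completed fails the run):
1. the jar stands in the middle of the plate and the selector rests in notch five, with the start key not yet pressed (horizontal distance between jar_center and plate_center below 0.012 m and z of jar_center in the frame of plate_center between 0.033 and 0.042 m and angle between jar_center's own z axis and vertical below 0.08 rad and value of joint selector between 2.49 and 2.75 rad and velocity of joint selector below 0.3 rad/s and value of joint start_key below 0.002 m), for 0.2 s.
2. the start key is fully pressed (value of joint start_key above 0.003 m and horizontal distance between jar_center and plate_center below 0.012 m and value of joint selector between 2.49 and 2.75 rad), for 0.05 s.
At the end, for the whole second after the job is handed in: The start key has been pressed and released after the jar and selector were right; the jar stands upright and at rest on the plate, its axis within 12 mm of the plate centre, and the selector rests at notch five (2.618 rad, within 0.13) (horizontal distance between jar_center and plate_center below 0.012 m and z of jar_center in the frame of plate_center between 0.033 and 0.042 m and angle between jar_center's own z axis and vertical below 0.08 rad and value of joint selector between 2.49 and 2.75 rad and linear speed of jar below 0.02 m/s and value of joint start_key below 0.001 m); the robot touches nothing.
It fails at once if the start key is pressed while the jar is off the middle or the selector is not at five (value of joint start_key above 0.003 m and not (horizontal distance between jar_center and plate_center below 0.012 m and value of joint selector between 2.49 and 2.75 rad)).
It fails at once if the stop key is pressed (value of joint stop_key above 0.002 m).
It fails at once if the jar is lifted off or pushed off the plate, or tipped (z of jar_center in the frame of plate_center above 0.0475 m or z of jar_center in the frame of plate_center below 0.025 m or angle between jar_center's own z axis and vertical above 0.25 rad).
It fails at once if the jar or the selector is gripped or forced (over 30 N) (contact force between the fingers and jar above 30 N or contact force between the fingers and selector above 30 N).
It fails at once if a bystander is moved by more than 20 mm (distance of any of steel_cup, dropper, gold_cap, marker, scissors, scraper from where it was at the start of the episode above 0.02 m).
It also fails if it takes over 54 s, if anything falls off the work surface, if the arm or the gripper's body presses on something with over 40 N, if the wrist force passes 120 N, or if a joint passes its speed limit or range.

ROBOT

A 6-joint arm with a two-finger parallel gripper is mounted at the origin on a cart in front of the work surface, level with it; the furniture and walls round the work are solid. World frame = base frame: x ahead of the robot, y to its left, z up, the work surface at z = 0. Lengths are in m, angles in rad, forces in N, time in s.
With the tool pointing down it reaches from about 0.275 to 0.875 m from the base axis. Payload 12.5 kg.
Tool frame: the origin (TCP) lies on the front face of the gripper's body, between the roots of the fingers; the fingertips stand 73 mm ahead of it and the grasp point (between the pads) lies 54 mm ahead of it (r.grasp_offset is the z of the grasp point in the tool frame, in m); z points along the fingers, y is the line along which they close (so a half turn about z gives the same grasp; the last joint's range is limited). The gripper opens to 85 mm and grips with 20 to 120 N. Pads are 22 mm wide; open, the fingers measure 114 mm over their backs; the gripper's body (76 mm by 85 mm) begins 54 mm behind the grasp point. The pads swing forward as they close: fully open they stand 13 mm farther back than shut.
Start: joints at [1.051, 0.351, 1.652, -0, 1.139, -0.085], TCP at [0.232, 0.499, 0.304] pointing down, gripper open.
Joint ranges: [-2.75, 2.75], [-0.79, 2.1], [0.01, 2.65], [-1.57, 4.71], [0.07, 3.14], [-2.87, 2.87]. Speed limits (rad/s): [2.22, 2.22, 2.79, 3.14, 3.14, 3.14].

INTERFACE

Orientations are given as a unit quaternion [w, x, y, z].
In Python, from rig import r, cams gives the robot as it stands. The module is installed in compiled form; this text tells all that it offers. Calls block until the motion is done:
- r.move_to(position, orientation): joint-space move of the TCP to a pose.
- r.move_linear(position, speed=0.15, rot=None, f_stop=None): straight line of the TCP; rot=None keeps the orientation; speed is the mean speed in m/s. With f_stop (N) it stops when the force on the tool has changed by that much, and returns True; else False.
- r.move_j(angles): joint-space move.
- r.gripper_to(opening): finger opening in m; the grip force is fixed at half the most; returns when the fingers have stopped.
- r.dwell(seconds).
- r.inverse_kinematics(position, orientation): joint angles nearest the present ones, or None.
- r.get_state(): the state.
- cams.read_camera(name): name is "scene" or "top"; returns a dict with "image" (480x640x3 uint8, red, green, blue), "range_z" (480x640 float32, m along the optical axis (not along the pixel's ray), 0 where there is no reading), "camera_matrix" (3x3 intrinsics, pixels), "k1" (the pictures are not rectified: a ray, as slopes to the right and down, at radius r is drawn at 1 + k1 r^2 times it, then the intrinsics apply), "T" (4x4, takes a point from camera to world coordinates). Camera axes: x right, y down, z forward; pixel columns grow to the right and rows downward; lengths in m; the calibration is good to about 2 mm. A picture is of the moment at which its call begins.
A pose or a line that the arm cannot do raises r.PlanningError and nothing moves.
- r.finish_job(): hands the job in; it is judged then, once.
The state is a dict: "clock": time; "q": joint angles; "dq": joint speeds; "joint_efforts": joint torques, N m; "ee_pos": TCP position; "eef_rot": TCP orientation; "contact_force": force on the tool from outside, world axes, zero at the start; "torque": the same for the moment, N m; "finger_gap": finger opening in m; "grip_force": force on a finger pad.
Only numpy, scipy, OpenCV 4.12 (cv2) and the standard library are available. Lean on these libraries where they do the work, as an engineer would, in place of code of your own. Each camera call takes 0.05 s, during which the arm holds its last target. There are 200 camera calls.

## Working session

There is one attempt and no reset: what is moved stays moved. The work goes in short steps, each a Python script; the robot and the scene stay as the last script left them, time stands still between calls to the robot, and variables do not carry over. Pictures are saved under pics/ and viewed, at most 10 in all, crops included, and the job is handed in when it is done.

```bash
mkdir -p pics
python3 - <<'E'
from rig import r,cams
import cv2,numpy as np,pickle
for n in("scene","top"):
    d=cams.read_camera(n); pickle.dump(d,open(f"{n}0.pkl","wb"))
    cv2.imwrite(f"pics/{n}0.png",d["image"][:,:,::-1]); print(n,d["camera_matrix"].tolist(),d["k1"],d["T"].round(4).tolist(),(d["range_z"]>0).mean())
s=r.get_state();print(s["clock"],s["eef_rot"],s["finger_gap"],r.grasp_offset)
E
```

```text
scene [[476.20716309842965, 0.0, 323.2891403489694], [0.0, 476.20716309842965, 232.748481268523], [0.0, 0.0, 1.0]] -0.11703526561801446 [[0.7304, -0.3885, 0.5618, 0.0077], [-0.6828, -0.3941, 0.6152, -0.4106], [-0.0176, -0.8329, -0.5531, 0.5995], [0.0, 0.0, 0.0, 1.0]] 0.977490234375
top [[590.3569133941959, 0.0, 321.5948235626677], [0.0, 590.3569133941959, 233.83989251688715], [0.0, 0.0, 1.0]] 0.06655150528132552 [[-0.0288, -0.983, 0.1812, 0.309], [-0.9995, 0.0312, 0.0102, 0.1314], [-0.0157, -0.1808, -0.9834, 1.1461], [0.0, 0.0, 0.0, 1.0]] 0.9960514322916667
0.1 [-1.44965333e-04  2.15681013e-01  9.76463741e-01 -4.92423013e-04] 0.08543228692756716 0.0539
```

View pics/top0.png

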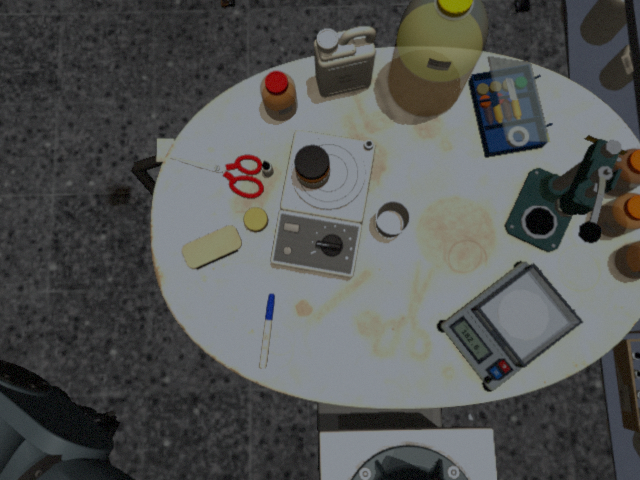

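View pics/scene0.png

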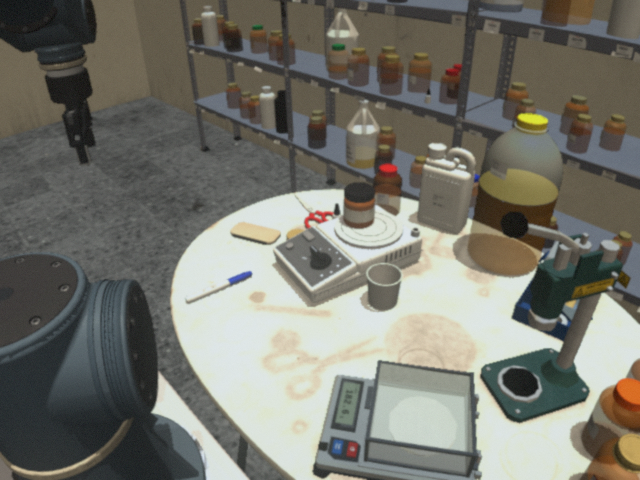

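The top view shows the stirrer at about (325,205), jar at (312,165), selector at (330,243), start key at about (292,227) and cup at (392,219). I'll enlarge both views next.

Run:
```python
import cv2
t=cv2.imread("pics/top0.png")[125:285,260:400]; s=cv2.imread("pics/scene0.png")[180:310,270:430]
cv2.imwrite("pics/tc.png",cv2.resize(t,None,fx=3.7,fy=3.7,interpolation=cv2.INTER_CUBIC))
cv2.imwrite("pics/sc.png",cv2.resize(s,None,fx=4.5,fy=4.5,interpolation=cv2.INTER_CUBIC))
```

```text
(no output)
```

View pics/tc.png

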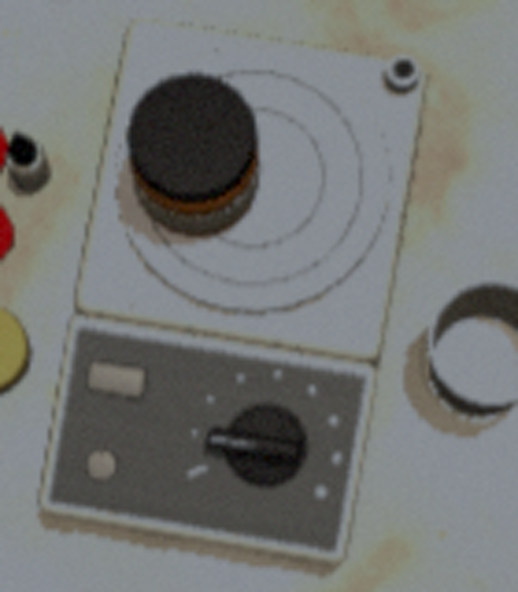

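View pics/sc.png

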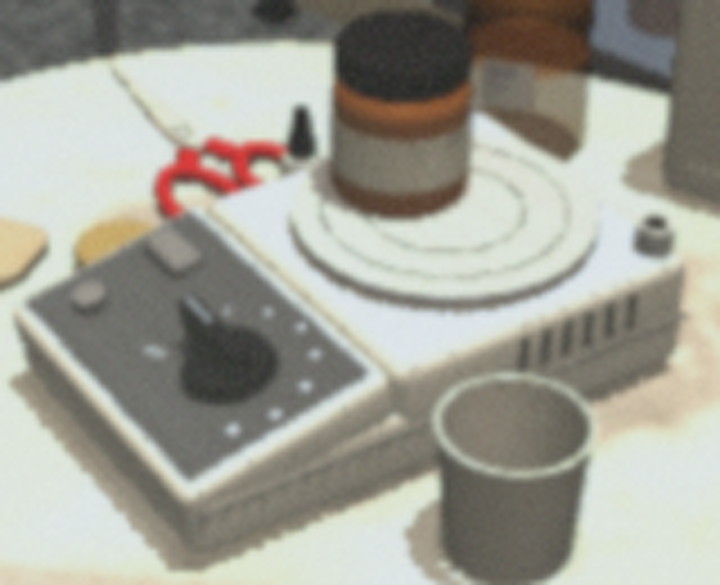

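The top crop shows the pointer at about (212,440), close to the first dot (195,433), so the selector is probably at speed 1. The dash is at (197,472), the speed-five dot at (312,389), the start key at (116,380), the stop key at (101,465) and the jar lid at (193,137).

```bash
cat > h.py <<'E'
import numpy as np,cv2,pickle
from scipy.optimize import least_squares
from scipy.spatial.transform import Rotation as R
def ray(d,uv):
    K=d["camera_matrix"];uv=np.atleast_2d(np.asarray(uv,float));xd=(uv-[K[0,2],K[1,2]])/K[0,0];x=xd.copy()
    for _ in range(20): x=xd/(1+d["k1"]*(x**2).sum(1,keepdims=True))
    return np.c_[x,np.ones(len(x))]@d["T"][:3,:3].T,d["T"][:3,3]
def onplane(d,uv,p,n):
    v,o=ray(d,uv);return o+v*(((np.asarray(p)-o)@n)/(v@n))[:,None]
def onz(d,uv,z): return onplane(d,uv,[0,0,z],np.array([0,0,1.]))
def circ(P,rad=None):
    f=lambda c:np.hypot(P[:,0]-c[0],P[:,1]-c[1])-(c[2] if rad is None else rad)
    s=least_squares(f,[*P.mean(0)[:2],.03],loss="soft_l1",f_scale=.001);return s.x,np.sqrt((s.fun**2).mean())
def lid(d,c):
    g=d["image"].max(2); u,v=c; m=np.zeros_like(g);m[v-35:v+35,u-35:u+35]=(g[v-35:v+35,u-35:u+35]<75)
    m=cv2.morphologyEx(m,cv2.MORPH_OPEN,np.ones((3,3)))
    C=max(cv2.findContours(m,cv2.RETR_EXTERNAL,cv2.CHAIN_APPROX_NONE)[0],key=cv2.contourArea)[:,0]
    return C
E
python3 - <<'E'
from h import *
d=pickle.load(open("top0.pkl","rb"))
U=lambda L:(np.array(L,float)+.5)/3.7-.5+[260,125]
C=onz(d,U([(130,22),(426,68),(77,312),(376,360)]),.065)[:,:2]
M=np.array([(130,80),(130,-80),(-35,80),(-35,-80)])/1e3
F=onz(d,U([(47,505),(343,553)]),.0437)[:,:2];C=np.r_[C,F];M=np.r_[M,[(-.132,.08),(-.132,-.08)]]
def tr(p,M):c,s=np.cos(p[2]),np.sin(p[2]);return M@np.array([[c,s],[-s,c]])+p[:2]
s=least_squares(lambda p:(tr(p,M)-C).ravel(),[.6,.1,0]);p=s.x;print("stirrer",p,"res mm",(s.fun.reshape(-1,2)*1e3).round(1).tolist())
Rz=R.from_euler("z",p[2]).as_matrix();o=np.r_[p[:2],0];loc=lambda P:(P-o)@Rz
for nm,L,r in(("72",[(265,108),(300,125),(323,160),(321,200),(300,230),(250,246)],.036),("111",[(255,71),(310,87),(350,128),(362,180),(340,238),(300,270),(250,284),(185,268)],.0555),("140",[(250,312),(300,303),(350,275),(388,225),(170,289),(135,250)],.07)):
    P=onz(d,U(L),.074);c,e=circ(P,r);print(nm,loc(np.r_[c[:2],.074]),"free",circ(P)[0],"rms",e)
n=Rz@[-np.sin(np.radians(12)),0,np.cos(np.radians(12))];p0=o+Rz@[-.035,0,.065]
ex=Rz@[np.cos(np.radians(12)),0,np.sin(np.radians(12))];ey=Rz[:,1]
g=d["image"].astype(float).mean(2)
dots=U([(195,433),(210,399),(240,378),(278,374),(312,389),(333,420),(337,458),(320,491)])
D=[]
for u,v in dots:
    a,b=int(round(u)),int(round(v));w=g[b-2:b+3,a-2:a+3];w=np.clip(w-np.median(w)-5,0,None);yy,xx=np.mgrid[b-2:b+3,a-2:a+3];D.append(((w*xx).sum()/w.sum(),(w*yy).sum()/w.sum()))
P=onplane(d,D,p0,n);Q=np.c_[(P-p0)@ex,(P-p0)@ey];c,e=circ(Q);print("sel circ",c,e,"n",n)
print("dot angles",np.degrees(np.arctan2(Q[:,1]-c[1],Q[:,0]-c[0])).round(1))
A=p0+ex*c[0]+ey*c[1];print("axis",A,loc(A))
for nm,h,L in(("line",.024,[(212,440),(300,447)]),("keys",.0075,[(116,380),(101,465)]),("dash",0,[(197,472)])):
    P=onplane(d,U(L),p0+n*h,n);q=np.c_[(P-A)@ex,(P-A)@ey];print(nm,q,"ang",np.degrees(np.arctan2(q[:,1],q[:,0])))
Cc=lid(d,(312,163));P=onz(d,Cc,.149);print("lid contour",Cc.min(0),Cc.max(0))
H=Cc[Cc[:,1]<np.median(Cc[:,1])];P=onz(d,H,.149);c,e=circ(P,.032);print("jar",c,e,circ(P)[0],"loc",loc(np.r_[c[:2],0]))
z=d["range_z"];
for u,v in [(312,163),(350,195),(345,225)]:
    w=ray(d,[(u,v)]);print((w[1]+w[0][0]*np.median(z[v-1:v+2,u-1:u+2])).round(4))
E
```

```text
stirrer [ 0.57481058  0.13682335 -0.19763646] res mm [[6.4, 1.4], [5.2, -3.2], [-2.0, 3.6], [-3.7, -2.7], [-1.8, 4.1], [-4.1, -3.2]]
72 [ 0.04996096 -0.00067591  0.074     ] free [0.62376859 0.12696774 0.03651386] rms 0.0003535965060558697
111 [0.05004691 0.00071832 0.074     ] free [0.62407214 0.1289934  0.05654831] rms 0.001199380471532125
140 [ 0.04882998 -0.00020536  0.074     ] free [0.62701849 0.12677556 0.07356119] rms 0.0012128706655663006
sel circ [-0.04834281 -0.02845181  0.03649229] 7.333832992188625e-05 n [-0.20386436  0.04082395  0.9781476 ]
dot angles [  89.4   59.5   29.9   -0.2  -30.6  -60.4  -90.6 -120.8]
axis [0.48853943 0.12508253 0.05494896] [-0.0822864  -0.02845181  0.05494896]
line [[-0.00074818  0.0258524 ]
 [ 0.00295474 -0.01772425]] ang [ 91.65771261 -80.53547206]
keys [[ 0.02037469  0.07937135]
 [-0.02319165  0.080001  ]] ang [ 75.60298449 106.16645137]
dash [[-0.01922042  0.031972  ]] ang [121.01277297]
lid contour [295 145] [328 188]
jar [0.61952698 0.15581986 0.03      ] 0.0016541784964448111 [0.62277903 0.15569719 0.0293828 ] loc [0.04011591 0.02740689 0.        ]
[0.6202 0.155  0.1472]
[0.579  0.0873 0.0727]
[0.5239 0.0984 0.0637]
```

```bash
cat >> h.py <<'E'
YAW=-.1976
A=np.array([.4885,.1251,.0549]); PC=np.array([.6238,.1270,.074])
Rp=(R.from_euler("z",YAW)*R.from_euler("y",-np.radians(12))).as_matrix(); EX,EY,N=Rp.T
def quat(x,z):
    z=np.array(z)/np.linalg.norm(z); x=x-z*(x@z); x/=np.linalg.norm(x)
    q=R.from_matrix(np.c_[x,np.cross(z,x),z]).as_quat(); return q[[3,0,1,2]]
def e(a): return EX*np.cos(a)+EY*np.sin(a)
def sel(phi,b,h=.012,rc=.024):   # finger trailing the pointer at angle phi (deg), centre b behind the bar's midline
    p=np.radians(phi); t=e(p-np.pi/2)
    return A+N*(h+.073)+rc*e(p)-b*t, quat(-t,-N)
E
python3 - <<'E'
from h import *; from rig import r,cams
r.gripper_to(0)
p,q=sel(90,.030); r.move_to(p+N*.12,q); print(r.get_state()["q"].round(2))
r.move_linear(p+N*.03,.15)
print(r.get_state()["contact_force"],r.get_state()["clock"])
print("down",r.move_linear(p,.04,f_stop=3)); print(r.get_state()["ee_pos"]-p)
r.dwell(.2); print(r.get_state()["contact_force"])
hit=r.move_linear(sel(90,.008)[0],.02,f_stop=2); s=r.get_state()
t=e(0); print("hit",hit,"b=",-(s["ee_pos"]-A)@t,"force",s["contact_force"],"dpos",(s["ee_pos"]-p)@Rp,s["clock"])
d=cams.read_camera("top"); pickle.dump(d,open("top1.pkl","wb"))
d2=cams.read_camera("scene")
a=cv2.resize(d["image"][190:290,260:380],None,fx=4,fy=4,interpolation=2);b=cv2.resize(d2["image"][180:310,260:340],None,fx=3.077,fy=3.077,interpolation=2)
h=min(len(a),len(b));cv2.imwrite("pics/c1.png",np.hstack([a[:h],b[:h]])[:,:,::-1])
E
```

```text
[ 0.31  0.2   2.03 -0.15  0.74 -0.96]
[ 0.49967434 -0.40563986 -0.98718001] 3.0917
down False
[4.71061879e-05 1.58584750e-05 1.01042037e-04]
[-0.5053228  -0.63948735 -0.23665606]
hit True b= 0.01501755795523149 force [ 0.96630159 -0.46337958  1.65407224] dpos [ 1.49824420e-02 -8.09949674e-05 -2.47646451e-04] 4.95
```

View pics/c1.png

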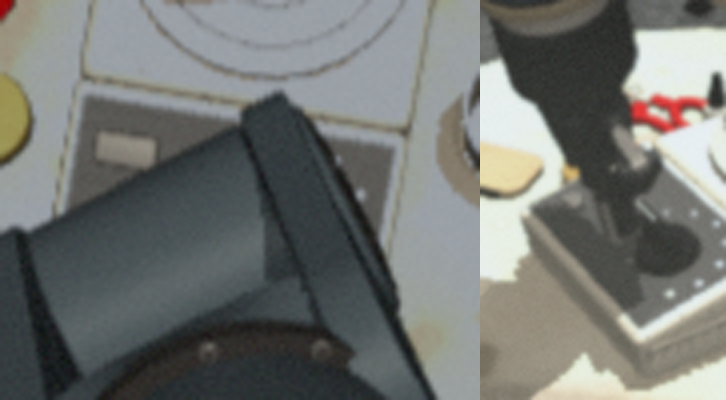

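The scene view (right half) shows the fingertip against the front side of the pointer. The contact offset of 15 mm fits the geometry (4.75 + 11), so I'll sweep the arc, then back off and check.

Run:
```python
from h import *; from rig import r,cams
B=.0156
for n in np.r_[np.arange(1,4.8,.27),4.8]:
    p,q=sel(120-30*n,B,.014); r.move_linear(p,.04,rot=q)
    s=r.get_state(); print(round(n,2),((s["contact_force"])@Rp).round(1),end=" ")
print(s["clock"])
p,q=sel(120-144,B+.012,.014); r.move_linear(p,.1); r.move_linear(p+N*.05,.15)
r.move_to(np.array([.60,.235,.32]),q)
d=cams.read_camera("top"); pickle.dump(d,open("top2.pkl","wb"));print(r.get_state()["clock"])
cv2.imwrite("pics/c2.png",cv2.resize(d["image"][125:285,260:400],None,fx=3.7,fy=3.7,interpolation=2)[:,:,::-1])
```

```text
1.0 [-0.3  0.2 -0.4] 1.27 [-0.6  0.7  1.3] 1.54 [-0.8  0.   0.3] 1.81 [-0.1 -0.4  0.6] 2.08 [-2.2 -0.8 -0.7] 2.35 [-1.3  1.1 -0.1] 2.62 [ 0.1 -0.5 -0.7] 2.89 [0.2 0.2 0.1] 3.16 [-1.1  1.6 -0.1] 3.43 [-0.1  0.8 -0.6] 3.7 [-0.5 -0.5 -1.2] 3.97 [-1.5  2.3 -0. ] 4.24 [-0.8  1.5  0.4] 4.51 [ 0.5 -0.6 -0.2] 4.78 [ 0.3 -0.6 -0.4] 4.8 [ 0.2 -0.1  0.2] 9.6333
11.2083
```

View pics/c2.png

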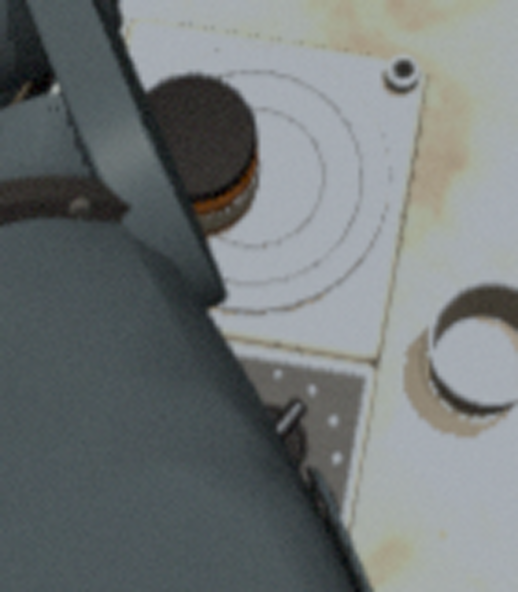

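The pointer at about (298,405) now aims at the fifth dot (312,389). Next I'll push the jar with a tilted fingertip, tip leading.

```bash
cat >> h.py <<'E'
def jarpush(r,jar,goal,short=.001):
    u=np.r_[goal[:2]-jar[:2],0];u/=np.linalg.norm(u); zt=np.r_[0,0,-np.cos(.26)]+u*np.sin(.26)
    q=quat(-u,zt); tcp=lambda c,gap:np.r_[c[:2],.101]-u*(.032+.0106+gap)-zt*.073
    s=tcp(jar,.025); r.move_to(s+[0,0,.1],q); r.move_linear(s,.15,f_stop=6)
    hit=r.move_linear(tcp(jar,-.003),.03,f_stop=8); print("c",hit,r.get_state()["contact_force"].round(1))
    hit=r.move_linear(tcp(goal,short),.03,f_stop=12); st=r.get_state(); print("push",hit,st["contact_force"].round(1))
    r.move_linear(st["ee_pos"]-u*.03,.1); r.move_linear(st["ee_pos"]-u*.03+[0,0,.1],.2)
E
python3 - <<'E'
from h import *; from rig import r,cams
jarpush(r,np.array([.6205,.1557]),PC,.002)
r.move_to(np.array([.33,.40,.35]),quat(np.array([-.5,1,0]),[0,0,-1.]))
d=cams.read_camera("top"); pickle.dump(d,open("top3.pkl","wb"));print(r.get_state()["clock"])
cv2.imwrite("pics/c3.png",cv2.resize(d["image"][125:285,260:400],None,fx=3.7,fy=3.7,interpolation=2)[:,:,::-1])
E
```

```text
c False [ 0.3  1.6 -0.3]
push False [-0.3 -0.5 -1. ]
17.2
```

View pics/c3.png

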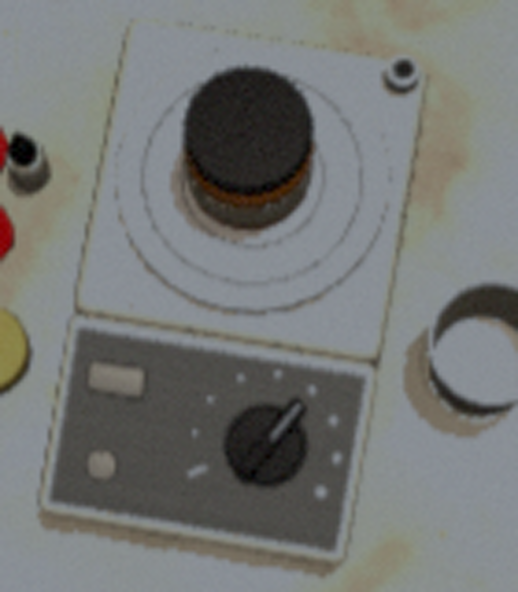

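The jar at (248,130) now stands inside the 72 mm circle, and the pointer is aimed at dot five. I'll check both numerically.

Run:
```python
from h import *
d=pickle.load(open("top3.pkl","rb")); U=lambda L:(np.array(L,float)+.5)/3.7-.5+[260,125]
P=onz(d,U([(249,67),(200,92),(296,90),(184,132),(314,132),(187,155),(311,155)]),.149); c,er=circ(P,.032);print("lid",c[:2],er,circ(P)[0])
P=onz(d,U([(190,212),(215,227),(240,231),(270,228),(295,216),(308,203)]),.076); c,er=circ(P,.032);print("base",c[:2],er,circ(P)[0])
P=onz(d,U([(323,160),(324,185),(318,205),(300,230),(275,243),(250,246)]),.074);print("72",circ(P,.036))
P=onz(d,U([(255,71),(310,87),(350,128),(362,180),(340,238),(300,270),(250,284),(185,268),(147,215),(143,170),(160,120)]),.074);print("111",circ(P,.0555),circ(P))
L=onplane(d,U([(299,406),(273,441)]),A+N*.024,N); v=L[0]-L[1];print("ptr",np.degrees(np.arctan2(v@EY,v@EX)))
g=d["range_z"];v0,o=ray(d,[(327,160)]);print(o+v0*g[160,327])
```

```text
lid [0.62313254 0.12862573] 0.0009728309399888406 [0.62356234 0.12862822 0.03110912]
base [0.62478544 0.1296418 ] 0.0019254928614691345 [0.63675798 0.130852   0.04229585]
72 (array([0.62339554, 0.12665276, 0.03      ]), np.float64(0.00021547286440054813))
111 (array([0.62391953, 0.12791366, 0.03      ]), np.float64(0.0010521088765359171)) (array([0.6238321 , 0.12799683, 0.05596566]), np.float64(0.0008912977232391864))
ptr -27.252601654593217
[[0.62414528 0.12846875 0.14940249]]
```

Run:
```python
from h import *; from rig import r,cams
K=A+EX*.0204+EY*.0797; T=lambda h:K+N*(h+.073); q=quat(-EX,-N)
r.move_to(T(.10),q); r.move_linear(T(.018),.12); r.dwell(.2)
print("press",r.move_linear(T(-.002),.015,f_stop=10)); r.dwell(.2); s=r.get_state()
print((s["ee_pos"]-K)@N-.073,(s["contact_force"]@Rp).round(1))
r.move_linear(T(.03),.08); r.move_linear(T(.12),.2)
r.move_to(np.array([.33,.40,.35]),quat(np.array([-.5,1,0]),[0,0,-1.]))
d=cams.read_camera("top"); pickle.dump(d,open("top4.pkl","wb"));print(r.get_state()["clock"])
cv2.imwrite("pics/c4.png",cv2.resize(d["image"][125:285,260:400],None,fx=3.7,fy=3.7,interpolation=2)[:,:,::-1])
```

```text
press True
0.0028797087826841344 [-1.3 -1.3  9.2]
22.8167
```

View pics/c4.png

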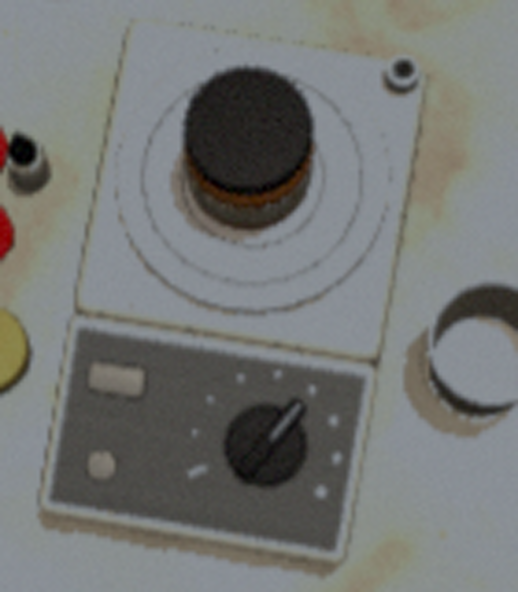

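The press ended at h = 2.9 mm with 9 N. The expected bottom is 3.5 mm, so the key was fully down. The picture shows nothing else changed: jar at (248,130), pointer at dot five, key back up.

```bash
python3 -c "
from rig import r
print(r.finish_job())"
```

```text
the job is handed in; nothing more can be done
None
```

I handed the job in at about 23 s: the jar is about 2 mm from the plate centre by camera, the selector is at speed five, and the start key was pressed fully down and released. I haven't seen the judge's verdict.

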